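# Close the degassing chamber gently and pull a vacuum

## Task

Set the sample tin down upright on the floor of the open chamber, then bring the heavy hinged cover down gently until it is fully shut, without letting it fall or slam. Only once it is shut, push the valve's spring-centred lever over towards the chamber as far as it goes, hold it there for about two seconds and let it spring back upright. Do not disturb the jar that stands nearby.

Things in the scene. Friction and masses are not known exactly. Their poses are not given: they have to be found in the camera images.
- chamber: Open-topped aluminium box, fixed to the worktop, 170 (its x) x 190 (its y) x 88 mm high, walls 8 mm, inside 154 x 174 mm, inner floor 8 mm above the worktop. Origin: centre of its underside. At yaw 0 its front (-x, with a round dial gauge) faces the robot; its cover is hinged on its +y (left) wall.
- cover (a joint): Hinge of the cover, rad: 0 = shut, flat on the rim; it grows as the cover opens upwards towards the chamber's +y; 1.57 = upright, 1.95 = open stop. It starts about upright or leaning a little back, held there only by hinge friction; once pulled below about 1.3 it falls shut by its own weight (about 0.85 kg, it varies) and slams unless it is held all the way down.
- cover_hinge (a point): Centre of the hinge line of the cover, fixed: 101 mm to the chamber's +y and 98 mm above the worktop. The hinge line runs along the chamber's x. The cover is a plate 170 x 190 x 16 mm (aluminium frame, clear window) reaching from 6 mm to 196 mm from the hinge line, the hinge line lying half-way through its thickness.
- cover_bar (a point): Middle of the cover's handle, a round steel bar 14 mm thick and 140 mm long along the chamber's x, parallel to the hinge and 236 mm from it. It stands 40 mm (centre) off the cover's free edge in the plane of the cover, on two arms 10 mm wide, 130 mm apart. When the cover is upright the bar is on top, when shut it is at the chamber's -y side 98 mm above the worktop. A round bar turns in the grip, so it can be held from above all the way.
- valve: Hand valve fixed to the worktop to the left of the chamber: grey block on a steel base plate 85 x 70 mm, 60 mm high, with an upright lever. Origin: centre of its underside. Its -y axis points roughly to the chamber.
- lever (a joint): Lever of the valve, rad: 0 = upright (spring-centred), positive = leaning along the valve's -y, towards the chamber, stop at 0.6; negative = away from it, stop at -0.6. Spring 0.8 N m/rad: about 5 N at the ball for the full stroke; it springs back when let go. Its pivot lies 52 mm above the worktop, its axis along the valve's x.
- lever_ball (a point): Centre of the black ball knob, 32 mm across, at the top of the lever (10 mm rod), 105 mm from the pivot; 157 mm above the worktop when upright.
- tin_center (a point): Centre of the sample tin, loose: closed round white tin 60 mm across and 70 mm tall with a lid rim 62 mm across (top 11 mm), 0.13 kg, standing on the worktop to the right of the chamber. Its z axis points up.
- bean_jar: Bystander: round jar with a dark screw cap, 66 mm across and 108 mm tall, behind the tin. Origin: centre of its underside. To be left alone.

How it is judged (in metres and radians):
On the way, in this order (a step that is already met when the one before it is completed fails the run):
1. the tin stands upright on the chamber's floor, while the cover is open (z of tin_center in the frame of chamber below 0.048 m and x of tin_center in the frame of chamber between -0.07 and 0.07 m and y of tin_center in the frame of chamber between -0.08 and 0.08 m and angle between tin_center's own z axis and vertical below 0.1 rad and value of joint cover above 1 rad), for 0.2 s.
2. the cover is fully shut (value of joint cover below 0.02 rad), for 0.2 s.
3. the lever is held over towards the chamber for 1.5 s (value of joint lever above 0.42 rad), for 1.5 s.
At the end, for the whole second after the job is handed in: The tin stands upright (within 0.1 rad) on the floor inside the chamber, the cover is shut (within 0.02 rad) and the lever is back upright (within 0.08 rad) (z of tin_center in the frame of chamber below 0.048 m and x of tin_center in the frame of chamber between -0.07 and 0.07 m and y of tin_center in the frame of chamber between -0.08 and 0.08 m and angle between tin_center's own z axis and vertical below 0.1 rad and value of joint cover below 0.02 rad and value of joint lever between -0.08 and 0.08 rad); the robot touches nothing.
It fails at once if the cover slams: in the last 0.5 rad it closes faster than 1.8 rad/s (value of joint cover below 0.5 rad and velocity of joint cover below -1.8 rad/s).
It fails at once if the lever is pushed over (0.3 rad either way) while the cover is not shut (value of joint cover above 0.05 rad and (value of joint lever above 0.3 rad or value of joint lever below -0.3 rad)).
It fails at once if the lever is pushed over (0.3 rad) away from the chamber (value of joint lever below -0.3 rad).
It fails at once if the jar is shifted by more than 30 mm or tipped (distance of bean_jar from where it was at the start of the episode above 0.03 m or angle between bean_jar's own z axis and vertical above 0.3 rad).
It also fails if it takes over 72 s, if anything falls off the work surface, if the arm or the gripper's body presses on something with over 40 N, if the wrist force passes 120 N, or if a joint passes its speed limit or range.

## Robot

A 6-joint arm with a two-finger parallel gripper is mounted at the origin on a cart in front of the work surface, level with it; the furniture and walls round the work are solid. World frame = base frame: x ahead of the robot, y to its left, z up, the work surface at z = 0. Lengths are in mm, angles in degrees, forces in N, time in s.
With the tool pointing down it reaches from about 325 to 850 mm from the base axis. Payload 4.4 kg.
Tool frame: the origin (TCP) lies at the very end of the fingers, on their centre line; the grasp point (between the pads) lies 19 mm behind it; x points along the fingers, z is the direction in which the jaws open and shut, and the axes are right-handed (so a half turn about x gives the same grasp; the last joint's range is limited). The gripper opens to 94 mm and grips with 3 to 60 N. Pads are 16 mm wide; open, the fingers measure 119 mm over their backs; the gripper's body (75 mm by 177 mm) begins 78 mm behind the grasp point.
Start: joints at [-74.399, 11.837, 88.321, -0, 79.842, -8.623], TCP at [235.92, -524.375, 173.447] pointing down, gripper open.
Joint ranges: [-156.59, 156.59], [-49.26, 127.26], [12.9, 141.05], [-63.56, 243.56], [4.71, 150.69], [-161.64, 161.64]. Speed limits (degrees/s): [159.86, 159.86, 180, 180, 180, 180].

## Interface

Orientations are given as [roll, pitch, yaw] about the fixed x, y, z axes, in that order (R = Rz(yaw) Ry(pitch) Rx(roll)).
In Python, from plant import robot gives the robot as it stands. The module is installed in compiled form; this text tells all that it offers.
- The arm moves only by the shell command python3 -m handwheel 'ROWS'. ROWS is JSON, one flat list of numbers, 7 for each row, row after row: the opening, from 0 (shut) to 1 (fully open), then the shift along the tool's x, y, z in mm, then the turn, a rotation vector about the tool's x, y, z in rad. A call has exactly 5 rows; each row is the pose to reach, as a shift and turn from the pose commanded when the call began, along the tool's axes at that moment; what a row does not reach only later rows make up. A row lasts 1/8 s, in which the tool goes at most 62.5 mm and 10.7 degrees, less where a joint would pass 70% of its speed; a pose out of reach is approached as far as the arm can. A call with a gripper value outside its range is refused whole. The fingers move at their own pace and stop on an object; the grip force is fixed at half the most. Time passes only in rows, so rows that repeat a pose let the fingers close, or fill a call up. It gives the time, the measured TCP pose, the force and the opening at its end, in the units of the state.
- robot.sense(): the state, without advancing time (a new reading comes with each control period).
- robot.snapshot(name): name is "scene" or "top" or "wrist"; returns a dict with "img" (400x640x3 uint8, red, green, blue), "fx", "fy", "cx", "cy" (pixels), "cam_to_world" (4x4, takes a point from camera to world coordinates); the wrist camera has in their place "mount" (4x4, takes a point from camera to tool coordinates, whose origin is the TCP and whose axes are the tool frame's). Camera axes: x right, y down, z forward; pixel columns grow to the right and rows downward; lengths in mm; the calibration is good to about 2 mm. A picture is of the moment at which its call begins: read the wrist's pose just before it. There is no depth.
- robot.job_done(): hands the job in, once; it reports no verdict.
The state is a dict: "time_s": time; "joint_pos": joint angles; "joint_velocities": joint speeds; "joint_efforts": joint torques, N m; "ee_pos": TCP position; "ee_rot": TCP orientation; "contact_force": force on the tool from outside, world axes, zero at the start; "wrist_torque": the same for the moment, N m; "opening": finger opening in mm.
Only numpy, scipy, OpenCV 4.12 (cv2) and the standard library are available. Lean on these libraries where they do the work, as an engineer would, in place of code of your own. Each camera call takes 0.05 s, during which the arm holds its last target.

## Working session

There is one attempt and no reset: what is moved stays moved. The work goes in short steps, Python scripts to look and compute and a shell command to move; the robot and the scene stay as the last step left them, time stands still between calls to the robot, and variables do not carry over. Pictures are saved under pics/ and viewed, and the job is handed in when it is done.

```bash
mkdir -p pics; python3 - <<'E'
from plant import robot
import cv2,numpy as np
s=robot.sense();print({k:np.round(v,3).tolist() for k,v in s.items()})
for n in("scene","top"):
    d=robot.snapshot(n);cv2.imwrite(f"pics/{n}0.png",d["img"][:,:,::-1]);print(n,d["fx"],d["fy"],d["cx"],d["cy"],np.round(d["cam_to_world"],4).tolist())
E
```

```text
{'time_s': 0.0, 'joint_pos': [-74.399, 11.884, 88.405, 0.0, 79.841, -8.622], 'joint_velocities': [0.064, 0.041, 0.02, -0.128, 0.036, -0.021], 'joint_efforts': [-0.0, -37.088, -28.142, 0.07, 0.036, -0.0], 'ee_pos': [235.676, -523.519, 172.292], 'ee_rot': [171.332, 89.87, 105.555], 'contact_force': [0.602, -0.398, 0.619], 'wrist_torque': [0.023, -0.02, 0.028], 'opening': 94.087}
scene 481.13556760168717 481.13556760168717 316.884778623429 196.25260439172456 [[-0.725, -0.3018, 0.6191, -152.6136], [-0.6883, 0.2866, -0.6664, 873.6813], [0.0237, -0.9093, -0.4155, 621.7809], [0.0, 0.0, 0.0, 1.0]]
top 363.81770217441726 363.81770217441726 321.9509071758934 199.7194836785835 [[-0.0208, -0.9933, 0.1136, 477.0573], [-0.9997, 0.0195, -0.0127, 104.8326], [0.0104, -0.1139, -0.9934, 948.8546], [0.0, 0.0, 0.0, 1.0]]
```

View pics/scene0.png

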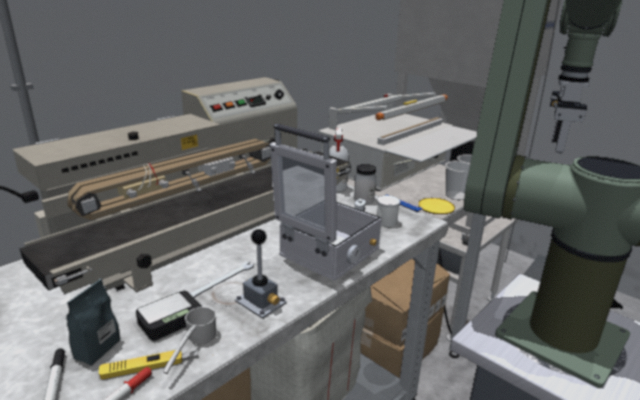

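View pics/top0.png

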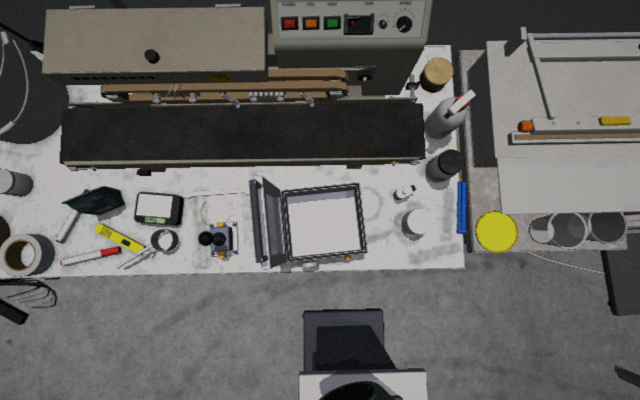

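The top view shows the tin at about (415,222), the jar at (447,165), the chamber at (324,221), the cover bar at about (257,222) and the lever ball at (206,238). Next I'll enlarge these areas.

```bash
python3 - <<'E'
import cv2
t=cv2.imread("pics/top0.png");s=cv2.imread("pics/scene0.png")
def c(im,x0,y0,w,h,k,n): cv2.imwrite(f"pics/{n}.png",cv2.resize(im[y0:y0+h,x0:x0+w],None,fx=k,fy=k,interpolation=cv2.INTER_CUBIC))
c(t,190,165,200,120,4,"ct1");c(t,370,140,110,110,5,"ct2");c(s,220,120,200,160,4,"cs1")
E
```

```text
(no output)
```

View pics/ct1.png

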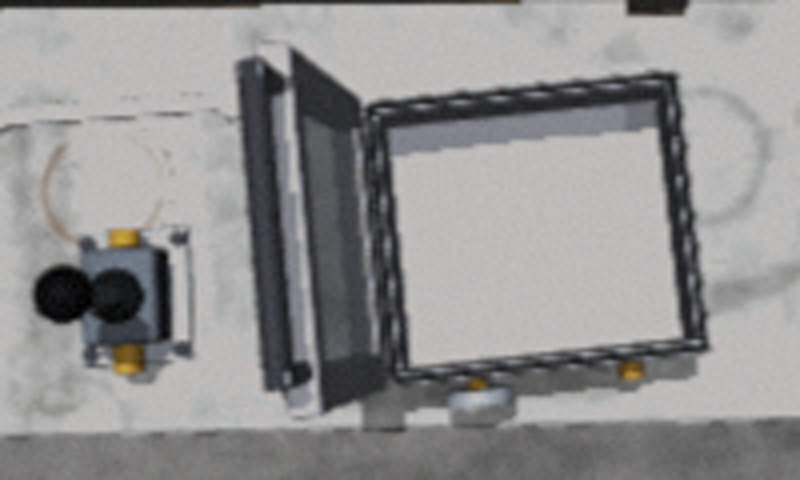

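View pics/ct2.png

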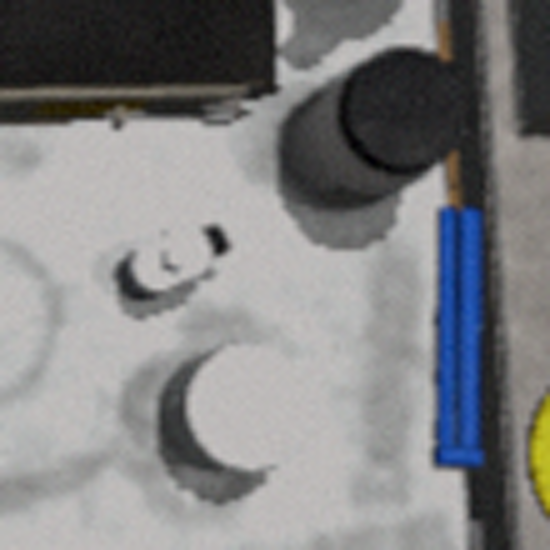

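View pics/cs1.png

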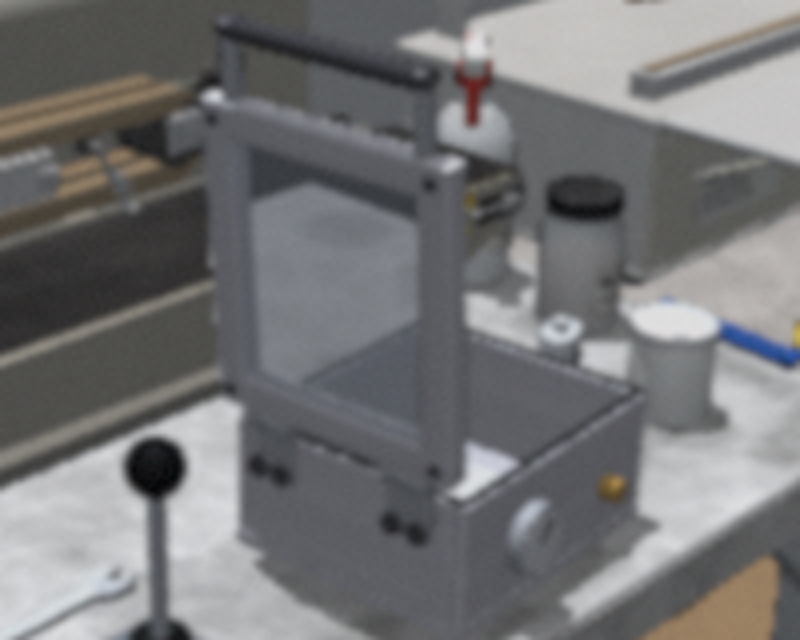

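```bash
cat > h.py <<'E'
import numpy as np
from scipy.spatial.transform import Rotation as R
from scipy.optimize import least_squares
C={"scene":(481.1356,481.1356,316.8848,196.2526,np.array([[-0.725,-0.3018,0.6191,-152.6136],[-0.6883,0.2866,-0.6664,873.6813],[0.0237,-0.9093,-0.4155,621.7809]])),
"top":(363.8177,363.8177,321.9509,199.7195,np.array([[-0.0208,-0.9933,0.1136,477.0573],[-0.9997,0.0195,-0.0127,104.8326],[0.0104,-0.1139,-0.9934,948.8546]]))}
def ray(c,u,v):
    fx,fy,cx,cy,T=C[c];return T[:,3],T[:,:3]@np.array([(u-cx)/fx,(v-cy)/fy,1])
def atz(c,u,v,z):
    o,d=ray(c,u,v);return o+d*(z-o[2])/d[2]
def tri(uv1,uv2):
    A=[];b=[]
    for c,(u,v) in(("top",uv1),("scene",uv2)):
        o,d=ray(c,u,v);d/=np.linalg.norm(d);P=np.eye(3)-np.outer(d,d);A.append(P);b.append(P@o)
    A=np.vstack(A);b=np.hstack(b);x=np.linalg.lstsq(A,b,rcond=None)[0];return x,np.linalg.norm(A@x-b)
E
python3 - <<'E'
from h import *
np.set_printoptions(precision=1,suppress=True)
cs=[atz("top",*p,88) for p in((282,190.75),(359,183.25),(366.75,252.25),(290.75,260))]
for c in cs:print("corner",c)
cc=np.mean(cs,0);print("c",cc)
ys=[cs[0]-cs[1],cs[3]-cs[2]];xs=[cs[0]-cs[3],cs[1]-cs[2]]
for v in xs:print("x",np.linalg.norm(v),np.degrees(np.arctan2(v[1],v[0])))
for v in ys:print("y",np.linalg.norm(v),np.degrees(np.arctan2(v[1],v[0]))-90)
print("bar far",tri((252.5,180.5),(275.5,125.5)));print("bar near",tri((259.5,262),(327.5,139)))
print("tin",atz("top",420,221.6,70),atz("scene",389,200.5,70))
print("ball",tri((205.5,238.25),(258.75,236.75)))
print("jar",atz("top",451,162,108))
E
```

```text
corner [598.9 188.7  88. ]
corner [613.5   4.2  88. ]
corner [449.4  -8.7  88. ]
corner [435.3 169.6  88. ]
c [524.3  88.5  88. ]
x 164.75195557689818 6.639405843919811
x 164.57023924982397 4.491248430326924
y 185.04425967408307 4.518773225903402
y 178.86880290061023 4.540844178914696
bar far (array([583. , 215.2, 334. ]), np.float64(0.4887000948985162))
bar near (array([445.4, 203.3, 334.5]), np.float64(0.5884157637917995))
tin [ 519.6 -142.7   70. ] [ 514.5 -134.1   70. ]
ball (array([488.7, 347.7, 156.1]), np.float64(0.38441211591850766))
jar [ 656.9 -212.7  108. ]
```

```bash
cat >> h.py <<'E'
def cur():
    from plant import robot
    s=robot.sense();return s,np.array(s["ee_pos"]),R.from_euler("xyz",s["ee_rot"],degrees=True)
def down(jawdeg,near=None):
    # tool x down, z along jaw direction
    z=np.array([np.cos(np.radians(jawdeg)),np.sin(np.radians(jawdeg)),0]);x=np.array([0,0,-1.])
    return R.from_matrix(np.column_stack([x,np.cross(z,x),z]))
def plan(p,jawdeg=None):
    s,q,r=cur();out=r.inv().apply(np.array(p)-q)
    tv=np.zeros(3)
    if jawdeg is not None:
        c=[(r.inv()*down(j)).as_rotvec() for j in(jawdeg,jawdeg+180)];tv=min(c,key=np.linalg.norm)
    print("shift",np.round(out,1),"turn",np.round(tv,3),"| t",s["time_s"],"pos",np.round(q,1),"F",np.round(s["contact_force"],1),"open",round(s["opening"],1))
E
python3 - <<'E'
from h import *
s,p,r=cur();print(np.round(r.as_matrix(),3))
print("tin tri",tri((420.2,221.6),(388.7,200.5)))
plan([517,-138,250],94.8)
E
```

```text
[[-0.001  0.912  0.41 ]
 [ 0.002  0.41  -0.912]
 [-1.     0.    -0.002]]
tin tri (array([ 520.70006834, -143.96221885,   64.77159679]), np.float64(1.5858442452858295))
shift [ -77.   414.8 -236.4] turn [ 0.339 -0.002  0.   ] | t 0.1 pos [ 235.7 -523.6  172.4] F [-0.2  0.3  0.7] open 93.8
```

```bash
python3 -m handwheel '[1,-70,0,0,0.1,0,0, 1,-90,40,-20,0.2,0,0, 1,-90,90,-50,0.3,0,0, 1,-90,140,-80,0.339,0,0, 1,-90,190,-108,0.339,0,0]'
python3 - <<'E'
from h import *
plan([517,-138,250],94.8)
E
```

```text
time_s: 0.72
ee_pos: [365.4, -346.1, 263.1]
ee_rot: [-166.6, 90.0, 108.1]
contact_force: [1.3, -0.1, 0.7]
opening: 94.0
shift [  13.1  168.3 -194.8] turn [-0.001 -0.001  0.   ] | t 0.725 pos [ 365.4 -346.1  263.1] F [ 1.3 -0.1  0.7] open 94.0
```

```bash
python3 -m handwheel '[1,13,42,-48,0,0,0, 1,13,84,-97,0,0,0, 1,13,126,-146,0,0,0, 1,13,168,-195,0,0,0, 1,13,168,-195,0,0,0]'
cat >> h.py <<'E'
def wray(d,p,r,u,v,z):
    M=np.array(d["mount"]);c=np.array([(u-d["cx"])/d["fx"],(v-d["cy"])/d["fy"],1])
    o=p+r.apply(M[:3,3]);w=r.apply(M[:3,:3]@c);return o+w*(z-o[2])/w[2]
def wshot(n):
    import cv2,pickle
    from plant import robot
    s,p,r=cur();d=robot.snapshot("wrist");cv2.imwrite(f"pics/{n}.png",d["img"][:,:,::-1]);pickle.dump((d,p,r.as_quat()),open(f"{n}.pkl","wb"))
def wat(n,u,v,z):
    import pickle
    d,p,q=pickle.load(open(f"{n}.pkl","rb"));return wray(d,p,R.from_quat(q),u,v,z)
E
python3 - <<'E'
from h import *
wshot("w1")
s,p,r=cur();print(p,s["ee_rot"])
E
```

```text
time_s: 1.35
ee_pos: [517.1, -136.0, 249.8]
ee_rot: [-149.9, 89.9, 125.2]
contact_force: [-0.5, -0.9, 0.2]
opening: 93.7
[ 516.72799384 -136.98882048  249.75734932] [-139.59490585   89.92438353  135.45428662]
```

View pics/w1.png

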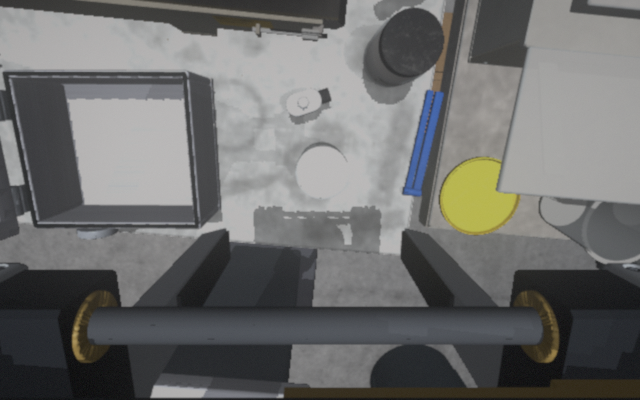

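The wrist view shows the tin top centred at about (322.5,172), the small bottle at (303,103), and the jar cap at (413,42).

```bash
python3 - <<'E'
from h import *
print(wat("w1",322.5,172,70),wat("w1",349,172,70)-wat("w1",296,172,70))
print("jar",wat("w1",413,42,108),"bottle",wat("w1",303,103,30))
for u,v in((188,73),(195,225),(36,227),(8,74)):print(wat("w1",u,v,88))
plan([516,-140,25],94.8)
E
```

```text
[ 522.56954475 -143.35697891   70.        ] [  5.32822793 -60.00590809   0.        ]
jar [ 659.17728946 -215.20867482  108.        ] bottle [ 596.94401799 -113.76757716   30.        ]
[614.41694724   2.61998998  88.        ]
[452.7229366   -5.26435685  88.        ]
[434.43031708 173.60052729  88.        ]
[597.33711437 184.73564636  88.        ]
shift [224.8  -0.8   3.2] turn [ 0.004 -0.001  0.001] | t 1.4 pos [ 516.7 -137.   249.8] F [-0.2 -0.4 -0.5] open 93.6
```

```bash
python3 - <<'E'
from h import *
plan([521.5,-143.5,26],94.8)
E
```

```text
shift [223.7   4.4   7.1] turn [ 0.004 -0.001  0.001] | t 1.4 pos [ 516.7 -137.   249.8] F [-0.2 -0.4 -0.5] open 93.6
```

```bash
python3 -m handwheel '[1,40,4.4,7,0,0,0, 1,80,4.4,7,0,0,0, 1,120,4.4,7,0,0,0, 1,150,4.4,7,0,0,0, 1,150,4.4,7,0,0,0]'
python3 -m handwheel '[1,25,0,0,0,0,0, 1,50,0,0,0,0,0, 1,73,0,0,0,0,0, 1,73,0,0,0,0,0, 0.6,73,0,0,0,0,0]'
python3 -m handwheel '[0.5,0,0,0,0,0,0, 0.4,0,0,0,0,0,0, 0.3,0,0,0,0,0,0, 0.3,0,0,0,0,0,0, 0.3,0,0,0,0,0,0]'
python3 - <<'E'
from h import *
plan([527,73,170],94.8)
E
```

```text
time_s: 2.02
ee_pos: [517.4, -146.5, 97.4]
ee_rot: [-115.2, 89.6, 159.5]
contact_force: [-0.0, -0.6, 0.4]
opening: 93.9
time_s: 2.65
ee_pos: [522.3, -147.4, 29.4]
ee_rot: [58.2, 89.8, -27.0]
contact_force: [-0.0, -0.0, 0.8]
opening: 86.9
time_s: 3.28
ee_pos: [521.4, -146.1, 28.2]
ee_rot: [87.5, 90.0, 2.3]
contact_force: [-1.1, 1.6, 5.2]
opening: 61.6
shift [-141.8   24.  -217.8] turn [ 0.     0.    -0.001] | t 3.275 pos [ 521.4 -146.1   28.2] F [-1.1  1.6  5.2] open 61.6
```

```bash
python3 -m handwheel '[0.3,-20,0,0,0,0,0, 0.3,-60,0,0,0,0,0, 0.3,-100,0,0,0,0,0, 0.3,-142,0,0,0,0,0, 0.3,-142,0,0,0,0,0]'
python3 -m handwheel '[0.3,0,5,-45,0,0,0, 0.3,0,10,-90,0,0,0, 0.3,0,15,-135,0,0,0, 0.3,0,20,-180,0,0,0, 0.3,0,24,-220,0,0,0]'
python3 -m handwheel '[0.3,0,0,0,0,0,0, 0.3,0,0,0,0,0,0, 0.3,0,0,0,0,0,0, 0.3,0,0,0,0,0,0, 0.3,0,0,0,0,0,0]'
python3 - <<'E'
from h import *
import cv2
from plant import robot
plan([526,75,36],94.8)
wshot("w2");d=robot.snapshot("top")["img"];cv2.imwrite("pics/top2.png",cv2.resize(d[150:290,180:450,::-1],None,fx=2.9,fy=2.9))
d=robot.snapshot("scene")["img"];cv2.imwrite("pics/sc2.png",cv2.resize(d[60:310,200:470,::-1],None,fx=2.4,fy=2.4))
E
```

```text
time_s: 3.9
ee_pos: [523.6, -147.6, 172.9]
ee_rot: [57.4, 89.5, -27.8]
contact_force: [0.0, -0.4, -2.1]
opening: 61.7
time_s: 4.53
ee_pos: [524.5, 76.5, 166.5]
ee_rot: [-92.5, 89.7, -177.7]
contact_force: [1.6, -1.0, -1.6]
opening: 61.1
time_s: 5.15
ee_pos: [526.5, 74.4, 169.5]
ee_rot: [59.7, 90.0, -25.5]
contact_force: [0.3, -0.2, -1.8]
opening: 61.7
shift [133.5  -0.5  -0.7] turn [-0.001  0.    -0.   ] | t 5.15 pos [526.5  74.4 169.5] F [ 0.3 -0.2 -1.8] open 61.7
```

View pics/sc2.png

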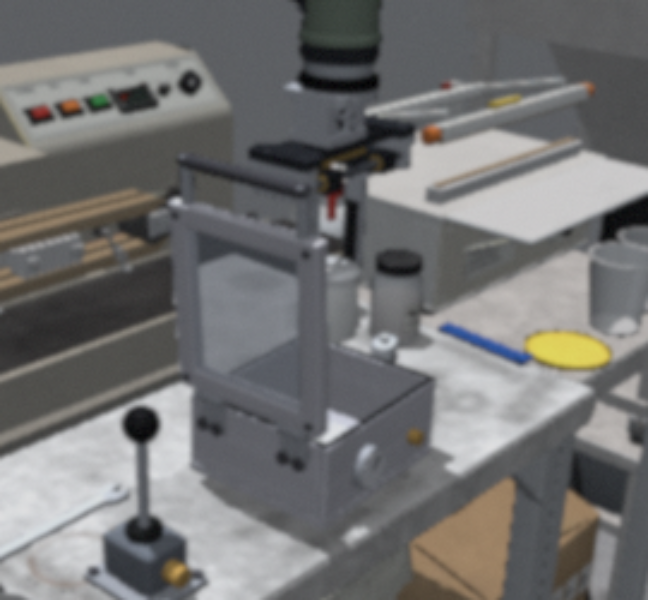

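View pics/w2.png

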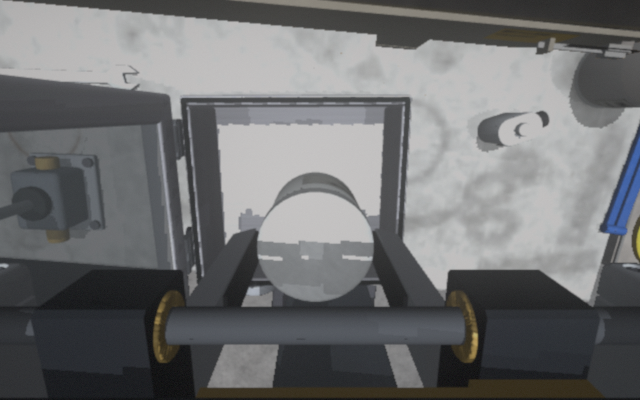

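Tin is held upright over the open chamber at (315,245) in the wrist view. Now I'll lower it.

```bash
python3 -m handwheel '[0.3,25,0,2,0,0,0, 0.3,50,0,4,0,0,0, 0.3,75,0,4,0,0,0, 0.3,100,0,4,0,0,0, 0.3,120,0,4,0,0,0]'
python3 -m handwheel '[0.3,3,0,0,0,0,0, 0.3,6,0,0,0,0,0, 0.3,9,0,0,0,0,0, 0.3,11,0,0,0,0,0, 0.3,11,0,0,0,0,0]'
python3 - <<'E'
from h import *
plan([526,72,36],94.8)
E
```

```text
time_s: 5.92
ee_pos: [526.5, 71.1, 48.5]
ee_rot: [-95.0, 90.0, 179.8]
contact_force: [0.3, 0.3, -1.5]
opening: 61.6
time_s: 6.55
ee_pos: [526.9, 71.1, 38.7]
ee_rot: [84.3, 90.0, -0.9]
contact_force: [-0.3, -1.0, -0.8]
opening: 61.4
shift [ 2.7 -0.8 -1. ] turn [ 0.  0. -0.] | t 6.55 pos [526.9  71.1  38.7] F [-0.3 -1.  -0.8] open 61.4
```

```bash
python3 -m handwheel '[0.3,1,0,0,0,0,0, 0.3,2,0,0,0,0,0, 0.3,3,0,0,0,0,0, 0.3,3,0,0,0,0,0, 0.3,3,0,0,0,0,0]'

```

```text
time_s: 7.18
ee_pos: [527.0, 71.1, 36.3]
ee_rot: [75.6, 90.0, -9.6]
contact_force: [-2.5, 0.6, 6.2]
opening: 61.6
```

Contact was felt: Fz went from -1 to +6 N. Releasing slightly and rising.

```bash
python3 -m handwheel '[0.72,0,0,0,0,0,0, 0.82,0,0,0,0,0,0, 0.85,0,0,0,0,0,0, 0.85,0,0,0,0,0,0, 0.85,0,0,0,0,0,0]'
python3 -m handwheel '[0.85,-20,0,0,0,0,0, 0.85,-60,0,0,0,0,0, 0.85,-100,0,0,0,0,0, 0.85,-140,0,0,0,0,0, 0.85,-180,0,0,0,0,0]'
python3 -m handwheel '[0.85,-40,0,0,0,0,0, 0.85,-80,0,0,0,0,0, 0.85,-120,0,0,0,0,0, 0.85,-160,0,0,0,0,0, 0.85,-180,0,0,0,0,0]'
python3 - <<'E'
from h import *
import cv2
from plant import robot
plan([514,209,400],94.8)
wshot("w3");d=robot.snapshot("top")["img"];cv2.imwrite("pics/top3.png",cv2.resize(d[150:290,180:450,::-1],None,fx=2.9,fy=2.9))
d=robot.snapshot("scene")["img"];cv2.imwrite("pics/sc3.png",cv2.resize(d[60:310,200:470,::-1],None,fx=2.4,fy=2.4))
E
```

```text
time_s: 7.8
ee_pos: [526.8, 71.1, 35.4]
ee_rot: [-115.9, 90.0, 158.9]
contact_force: [0.4, -0.7, -0.6]
opening: 79.9
time_s: 8.43
ee_pos: [526.6, 71.1, 216.7]
ee_rot: [82.4, 90.0, -2.8]
contact_force: [0.5, 0.0, -0.4]
opening: 80.2
time_s: 9.05
ee_pos: [527.5, 71.1, 398.4]
ee_rot: [84.0, 89.8, -1.2]
contact_force: [-0.5, 0.1, 0.1]
opening: 79.9
shift [  -1.6   -1.9 -138.5] turn [ 0.     0.    -0.004] | t 9.05 pos [527.5  71.1 398.4] F [-0.5  0.1  0.1] open 79.9
```

View pics/sc3.png

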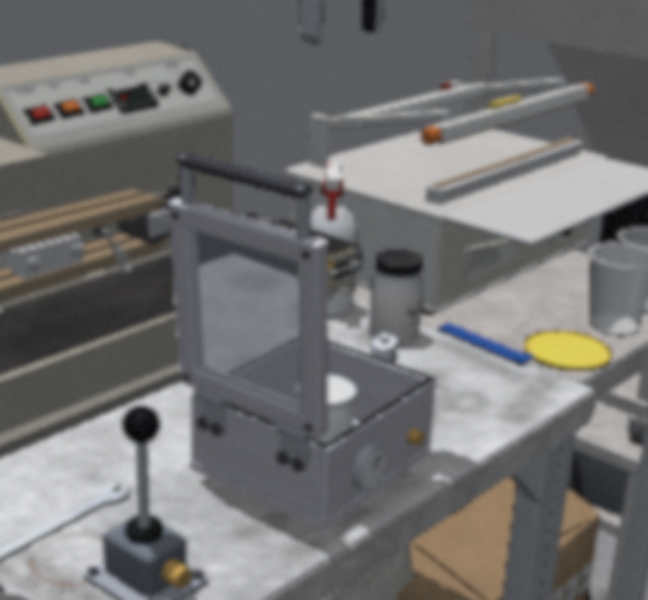

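View pics/w3.png

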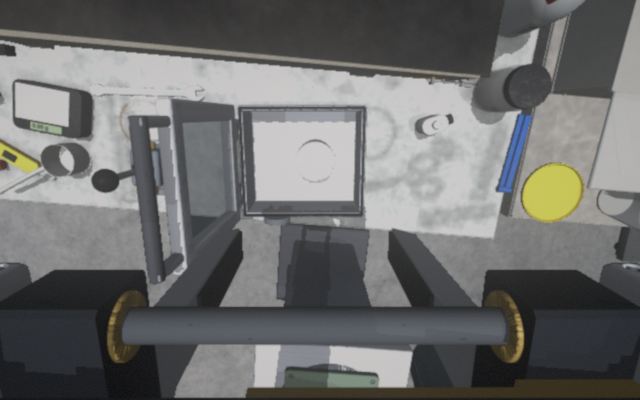

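The tin stands upright in the chamber: a circle at (315,160) in the wrist view. The bar runs from (147,117) to (156,282); I'll check its position.

```bash
python3 - <<'E'
from h import *
for u,v in((146,119),(155,280)):print(wat("w3",u,v,334))
print("tin",wat("w3",315,160,78))
for u,v in((365,109),(362,214)):print("rim",wat("w3",u,v,88))
print("ball",wat("w3",105,180,157))
plan([514,209.5,370],94.9)
E
```

```text
[581.99403185 207.23916731 334.        ]
[446.06439596 203.86121636 334.        ]
tin [529.25677286  71.59821814  78.        ]
rim [610.45976467   5.40698422  88.        ]
rim [452.41366303  -8.4176832   88.        ]
ball [489.7872983  347.10607991 157.        ]
shift [  26.4   -1.7 -139. ] turn [-0.002  0.    -0.003] | t 9.2 pos [527.3  71.1 396.5] F [ 0.9  0.6 -1.8] open 79.5
```

```bash
python3 -m handwheel '[0.85,0,0,-40,0,0,0, 0.85,0,0,-80,0,0,0, 0.85,0,-1,-115,0,0,0, 0.85,0,-2,-137,0,0,0, 0.85,0,-2,-137,0,0,0]'
python3 -m handwheel '[0.85,20,0,0,0,0,0, 0.85,40,0,0,0,0,0, 0.85,60,0,0,0,0,0, 0.85,75,0,0,0,0,0, 0.85,81,0,0,0,0,0]'
python3 - <<'E'
from h import *
import cv2
from plant import robot
plan([514,208,315],94.9)
wshot("w4");d=robot.snapshot("top")["img"];cv2.imwrite("pics/top4.png",cv2.resize(d[150:290,180:450,::-1],None,fx=2.9,fy=2.9))
d=robot.snapshot("scene")["img"];cv2.imwrite("pics/sc4.png",cv2.resize(d[60:210,230:400,::-1],None,fx=4,fy=4))
E
```

```text
time_s: 9.82
ee_pos: [512.3, 208.4, 393.3]
ee_rot: [-80.8, 89.8, -165.8]
contact_force: [0.6, 0.3, -0.5]
opening: 79.7
time_s: 10.45
ee_pos: [512.8, 206.6, 312.8]
ee_rot: [-76.4, 89.9, -161.6]
contact_force: [-0.6, -0.4, 0.2]
opening: 79.9
shift [-2.2  1.3 -1.3] turn [-0.003  0.001  0.002] | t 10.45 pos [512.8 206.6 312.8] F [-0.6 -0.4  0.2] open 79.9
```

View pics/sc4.png

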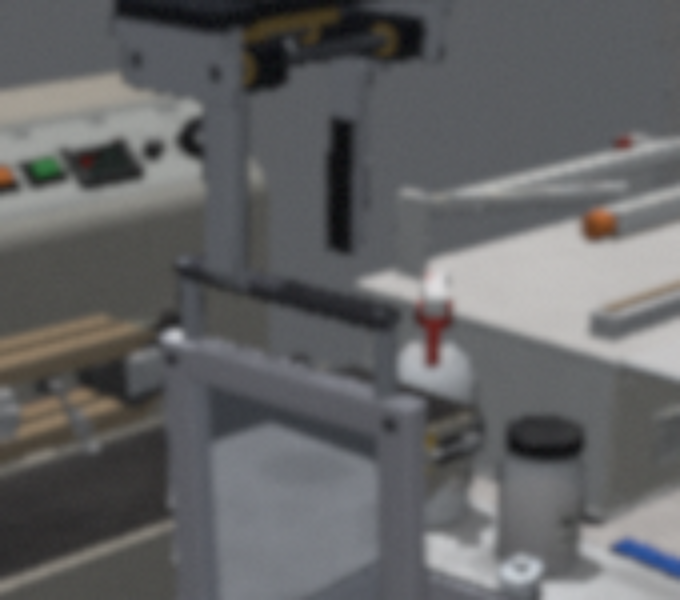

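View pics/w4.png

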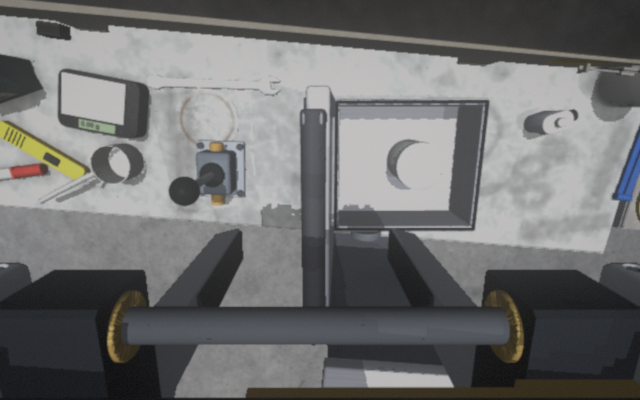

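```bash
python3 - <<'E'
from h import *
def pr(c,P):
    fx,fy,cx,cy,T=C[c];q=T[:,:3].T@(np.array(P)-T[:,3]);return fx*q[0]/q[2]+cx,fy*q[1]/q[2]+cy
for P in((512,250,313),(512,163,313),(514,209,334),(509,250,430)):
    u,v=pr("scene",P);print(P,round(u),round(v),"crop",(u-230)*4,(v-60)*4)
E
```

```text
(512, 250, 313) 287 147 crop 226.9093111176503 346.4831280542991
(512, 163, 313) 317 138 crop 347.53724662582067 310.4870420315498
(514, 209, 334) 301 132 crop 283.1748649195406 288.456981752842
(509, 250, 430) 288 88 crop 230.7043315453493 111.07244047308569
```

View pics/top4.png

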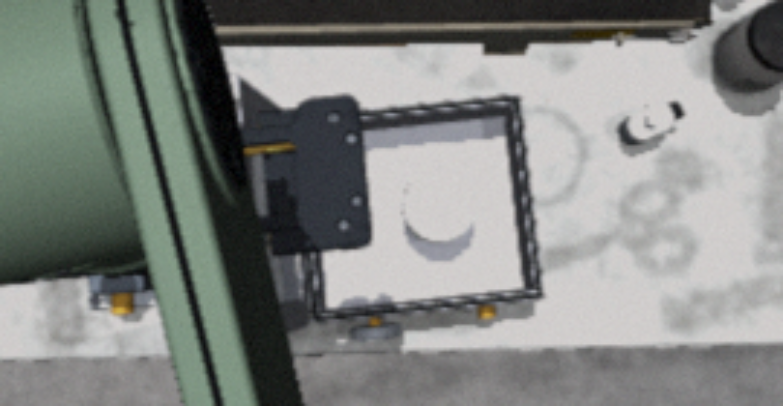

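```bash
python3 - <<'E'
import cv2
from plant import robot
d=robot.snapshot("scene")["img"];cv2.imwrite("pics/sc5.png",cv2.resize(d[75:165,260:345,::-1],None,fx=6.5,fy=6.5,interpolation=cv2.INTER_NEAREST))
E
```

```text
(no output)
```

View pics/sc5.png

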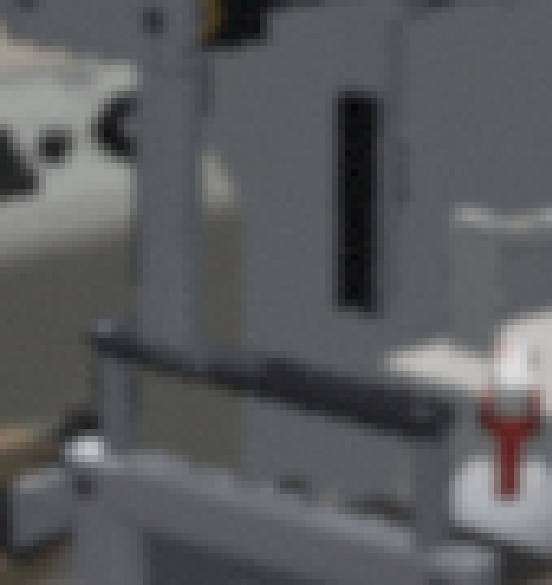

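```bash
python3 - <<'E'
from h import *
import pickle
d,p,q=pickle.load(open("w4.pkl","rb"));M=np.array(d["mount"]);print(np.round(M,3).tolist(),d["fx"],d["cx"],d["cy"])
for P in((0,0,40),(0,0,-40),(0,8,40),(0,-8,40),(-30,0,40),(-30,0,-40),(-97,0,88),(-97,0,-88),(-97,37,88)):
    c=np.linalg.inv(M)@np.array([*P,1]);print(P,c[0]/c[2]*d["fx"]+d["cx"],c[1]/c[2]*d["fy"]+d["cy"])
E
```

```text
[[-0.0, -0.241, 0.97, -211.112], [-0.001, -0.97, -0.241, 69.2], [1.0, -0.001, -0.0, -0.508], [0.0, 0.0, 0.0, 1.0]] 347.3643392705783 314.9986231968084 200.08016595806356
(0, 0, 40) 378.57735553980933 225.47359587219026
(0, 0, -40) 253.15791392909819 225.6186112214264
(0, 8, 40) 379.1211826430469 213.41773213651783
(0, -8, 40) 378.0429177791513 237.3213114040803
(-30, 0, 40) 388.20469392582356 242.37414685002744
(-30, 0, -40) 243.81186482187945 242.54026165692238
(-97, 0, 88) 556.4467091461856 307.8547575445658
(-97, 0, -88) 76.69465454922073 308.3958650963094
(-97, 37, 88) 574.5025338512017 210.71123588170516
```

Fingertips in both views appear about 30 mm higher than the TCP would put them. I'll test by closing here: 14 mm means they hold the bar, while 0 means they are above it.

```bash
python3 -m handwheel '[0.6,0,0,0,0,0,0, 0.45,0,0,0,0,0,0, 0.35,0,0,0,0,0,0, 0.3,0,0,0,0,0,0, 0.3,0,0,0,0,0,0]'
python3 -m handwheel '[0.25,0,0,0,0,0,0, 0.2,0,0,0,0,0,0, 0.1,0,0,0,0,0,0, 0.05,0,0,0,0,0,0, 0.05,0,0,0,0,0,0]'
python3 - <<'E'
from h import *
import cv2
from plant import robot
wshot("w5");d=robot.snapshot("scene")["img"];cv2.imwrite("pics/sc6.png",cv2.resize(d[75:165,260:345,::-1],None,fx=6.5,fy=6.5,interpolation=cv2.INTER_NEAREST))
E
```

```text
time_s: 11.28
ee_pos: [513.3, 207.4, 314.4]
ee_rot: [-54.2, 90.0, -139.4]
contact_force: [0.1, 0.0, 0.2]
opening: 33.0
time_s: 11.9
ee_pos: [513.3, 207.4, 314.5]
ee_rot: [89.5, 90.0, 4.3]
contact_force: [0.3, 0.2, 0.8]
opening: 5.0
```

View pics/sc6.png

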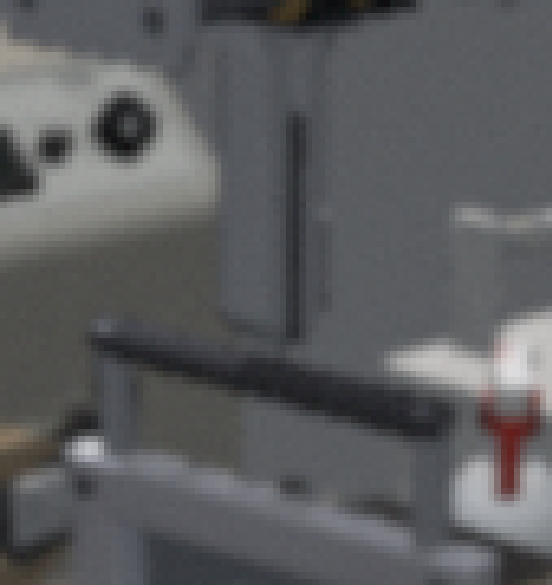

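View pics/w5.png

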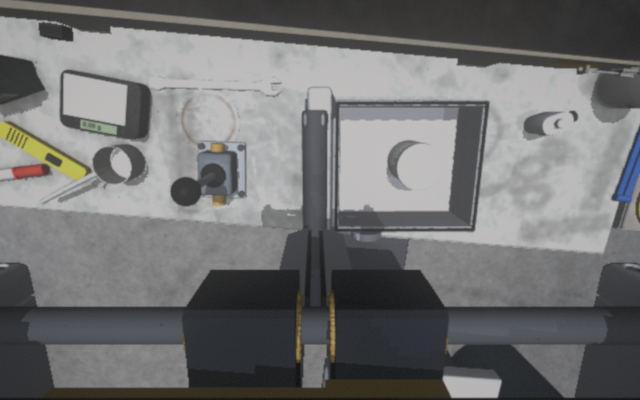

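Confirmed: opening 5 mm, so the fingers closed above the bar and the real fingertips sit short of the reported TCP. I'll measure the offset.

```bash
python3 - <<'E'
from h import *
def pr(c,P):
    fx,fy,cx,cy,T=C[c];q=T[:,:3].T@(np.array(P)-T[:,3]);return fx*q[0]/q[2]+cx,fy*q[1]/q[2]+cy
for z in(313,333,343,353):print(z,np.round(pr("scene",(513.3,207.4,z)),1), np.round(pr("scene",(513.3,215,z)),1))
import pickle
d,p,q=pickle.load(open("w5.pkl","rb"));M=np.array(d["mount"])
for x in(0,-20,-30,-40):
  for y in(8,-8):
    c=np.linalg.inv(M)@np.array([x,y,8,1]);print(x,y,c[0]/c[2]*d["fx"]+d["cx"],c[1]/c[2]*d["fy"]+d["cy"])
E
```

```text
313 [301.5 141.9] [298.8 142.7]
333 [301.6 132.5] [298.9 133.3]
343 [301.6 127.7] [299.  128.5]
353 [301.7 122.9] [299.  123.6]
0 8 328.5109343987648 213.4766222850517
0 -8 328.3064716449345 237.37871387000607
-20 8 329.82659190536464 223.1429112636805
-20 -8 329.57780894148175 249.13542691904604
-30 8 330.5849445405225 228.71461642430825
-30 -8 330.30868688801337 255.89423303177492
-40 8 331.4247003598522 234.88440026273628
-40 -8 331.11637961012536 263.3633850746339
```

The tips are about 31 mm short of the reported TCP, so I'll add that from now on. Reopen, descend to a reported z of 284, and close.

```bash
python3 -m handwheel '[0.4,0,0,0,0,0,0, 0.7,0,0,0,0,0,0, 0.7,0,0,0,0,0,0, 0.7,0,0,0,0,0,0, 0.7,0,0,0,0,0,0]'
python3 -m handwheel '[0.7,0,0,0,0,0,0, 0.7,8,0,0,0,0,0, 0.7,16,0,0,0,0,0, 0.7,24,0,0,0,0,0, 0.7,30,0,0,0,0,0]'
python3 -m handwheel '[0.5,30,0,0,0,0,0, 0.4,0,0,0,0,0,0, 0.3,0,0,0,0,0,0, 0.25,0,0,0,0,0,0, 0.25,0,0,0,0,0,0]'

```

```text
time_s: 12.62
ee_pos: [513.3, 207.4, 314.5]
ee_rot: [173.9, 90.0, 88.7]
contact_force: [-0.0, 0.0, -0.9]
opening: 51.4
time_s: 13.25
ee_pos: [513.0, 207.4, 283.4]
ee_rot: [-82.8, 89.9, -168.0]
contact_force: [0.0, -0.0, -0.3]
opening: 66.1
time_s: 13.88
ee_pos: [513.1, 207.4, 283.9]
ee_rot: [-82.9, 90.0, -168.1]
contact_force: [-0.5, -0.2, 0.1]
opening: 23.7
```

In that third call I mistyped the first row: it carried a 30 mm dip, which the later rows undid. The forces stayed at zero and the pose is right, so I'll continue closing.

```bash
python3 -m handwheel '[0.15,0,0,0,0,0,0, 0.1,0,0,0,0,0,0, 0.05,0,0,0,0,0,0, 0,0,0,0,0,0,0, 0,0,0,0,0,0,0]'
python3 - <<'E'
from h import *
import cv2
from plant import robot
wshot("w6");d=robot.snapshot("scene")["img"];cv2.imwrite("pics/sc7.png",cv2.resize(d[75:275,240:400,::-1],None,fx=3,fy=3))
E
```

```text
time_s: 14.5
ee_pos: [513.1, 207.5, 284.0]
ee_rot: [-91.2, 90.0, -176.4]
contact_force: [0.2, -0.3, -3.2]
opening: 13.6
```

View pics/sc7.png

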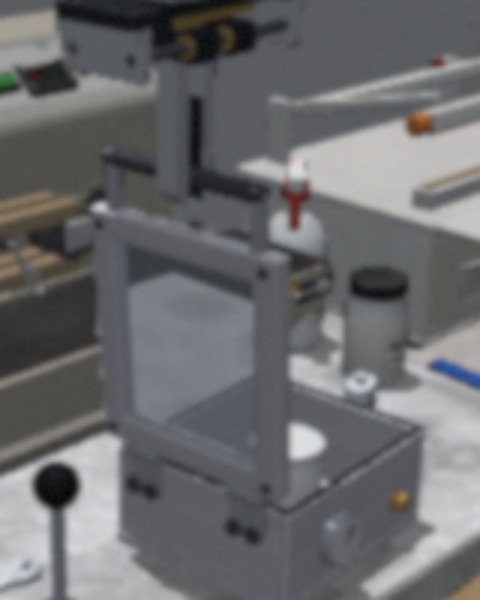

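View pics/w6.png

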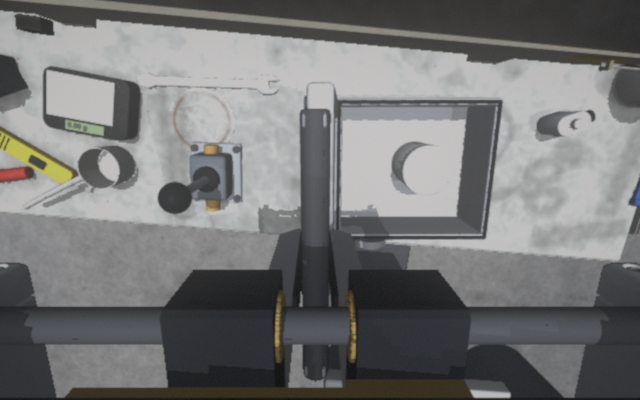

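Bar is gripped at 13.6 mm. Now the arc table: tool x is down, tool z is toward chamber -y.

```bash
python3 - <<'E'
import numpy as np
th=np.radians([93.4,92,89,85,80,75,70,65,60,55,50,45,40,35,30,25,21,17,13,9.5,6,4,2,0.5,-.5,-1])
x=236*(np.sin(th[0])-np.sin(th));z=236*(np.cos(th)-np.cos(th[0]))
for k in range(0,25,5):
    print([(round(x[i]-x[k],1),round(z[i]-z[k],1)) for i in range(k+1,k+6)], "tot",round(x[k+5],1),round(z[k+5],1))
E
```

```text
[(np.float64(-0.3), np.float64(5.8)), (np.float64(-0.4), np.float64(18.1)), (np.float64(0.5), np.float64(34.6)), (np.float64(3.2), np.float64(55.0)), (np.float64(7.6), np.float64(75.1))] tot 7.6 75.1
[(np.float64(6.2), np.float64(19.6)), (np.float64(14.1), np.float64(38.7)), (np.float64(23.6), np.float64(56.9)), (np.float64(34.6), np.float64(74.3)), (np.float64(47.2), np.float64(90.6))] tot 54.8 165.7
[(np.float64(13.9), np.float64(15.2)), (np.float64(29.1), np.float64(29.1)), (np.float64(45.4), np.float64(41.6)), (np.float64(62.8), np.float64(52.7)), (np.float64(81.0), np.float64(62.2))] tot 135.8 227.9
[(np.float64(15.2), np.float64(6.4)), (np.float64(30.7), np.float64(11.8)), (np.float64(46.6), np.float64(16.1)), (np.float64(60.8), np.float64(18.9)), (np.float64(75.1), np.float64(20.8))] tot 210.9 248.7
[(np.float64(8.2), np.float64(0.7)), (np.float64(16.4), np.float64(1.1)), (np.float64(22.6), np.float64(1.3)), (np.float64(26.7), np.float64(1.3)), (np.float64(28.8), np.float64(1.3))] tot 239.7 250.0
```

```bash
python3 - <<'E'
from h import *
s,p,r=cur();print(np.round(r.as_matrix(),3),p)
E
```

```text
[[-0.001  0.996  0.084]
 [-0.     0.084 -0.996]
 [-1.    -0.001  0.   ]] [513.1254137  207.45842264 284.03211073]
```

```bash
python3 -m handwheel '[0,-0.3,0,5.8,0,0,0, 0,-0.4,0,18.1,0,0,0, 0,0.5,0,34.6,0,0,0, 0,3.2,0,55,0,0,0, 0,7.6,0,75.1,0,0,0]'

```

```text
time_s: 15.22
ee_pos: [519.7, 131.0, 277.9]
ee_rot: [85.4, 89.9, 0.1]
contact_force: [-0.7, 2.4, 1.3]
opening: 12.9
```

Forces are small. Continue.

```bash
python3 -m handwheel '[0,6.2,0,19.6,0,0,0, 0,14.1,0,38.7,0,0,0, 0,23.6,0,56.9,0,0,0, 0,34.6,0,74.3,0,0,0, 0,47.2,0,90.6,0,0,0]'
python3 - <<'E'
from h import *
import cv2
from plant import robot
wshot("w7");d=robot.snapshot("scene")["img"];cv2.imwrite("pics/sc8.png",cv2.resize(d[75:275,240:400,::-1],None,fx=3,fy=3))
E
```

```text
time_s: 15.85
ee_pos: [527.3, 40.6, 228.8]
ee_rot: [0.7, 89.9, -84.5]
contact_force: [-1.9, -0.1, 1.7]
opening: 13.4
```

View pics/sc8.png

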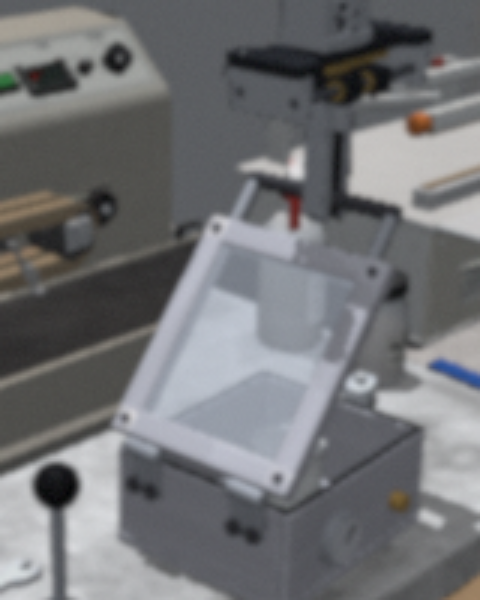

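The cover is held by the bar at about 50°, bar at crop (340,200). Continue down.

```bash
python3 -m handwheel '[0,13.9,0,15.2,0,0,0, 0,29.1,0,29.1,0,0,0, 0,45.4,0,41.6,0,0,0, 0,62.8,0,52.7,0,0,0, 0,81,0,62.2,0,0,0]'

```

```text
time_s: 16.58
ee_pos: [532.6, -20.9, 147.3]
ee_rot: [21.6, 89.9, -63.6]
contact_force: [-0.2, -3.2, 1.8]
opening: 13.3
```

```bash
python3 -m handwheel '[0,15.2,0,6.4,0,0,0, 0,30.7,0,11.8,0,0,0, 0,46.6,0,16.1,0,0,0, 0,60.8,0,18.9,0,0,0, 0,75.1,0,20.8,0,0,0]'

```

```text
time_s: 17.2
ee_pos: [534.6, -42.7, 72.3]
ee_rot: [9.6, 89.8, -75.6]
contact_force: [1.0, -9.0, 0.5]
opening: 13.3
```

```bash
python3 -m handwheel '[0,8,0,0.5,0,0,0, 0,15,0,0.5,0,0,0, 0,20,0,0.5,0,0,0, 0,23,0,0,0,0,0, 0,24,0,0,0,0,0]'

```

```text
time_s: 17.82
ee_pos: [534.7, -44.7, 48.6]
ee_rot: [4.5, 89.6, -80.6]
contact_force: [-0.6, -15.1, -1.4]
opening: 13.4
```

```bash
python3 -m handwheel '[0,1,0,-1,0,0,0, 0,2,0,-1.5,0,0,0, 0,3,0,-2,0,0,0, 0,4,0,-2,0,0,0, 0,4,0,-2,0,0,0]'
python3 - <<'E'
from h import *
import cv2
from plant import robot
wshot("w8");d=robot.snapshot("scene")["img"];cv2.imwrite("pics/sc9.png",cv2.resize(d[100:300,240:440,::-1],None,fx=3,fy=3))
E
```

```text
time_s: 18.45
ee_pos: [534.8, -45.0, 44.9]
ee_rot: [3.8, 89.4, -81.4]
contact_force: [-0.9, -19.4, -2.6]
opening: 13.3
```

View pics/sc9.png

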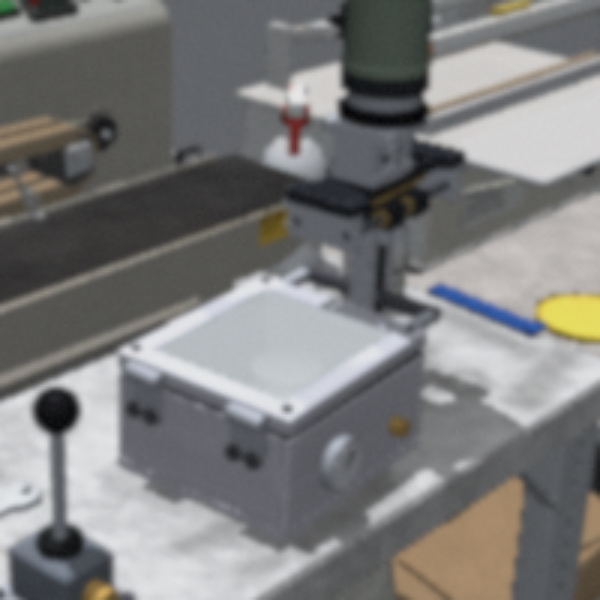

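```bash
python3 -m handwheel '[0,0,0,1,0,0,0, 0,0,0,2,0,0,0, 0,0,0,3,0,0,0, 0,1,0,4,0,0,0, 0,2,0,4,0,0,0]'
python3 - <<'E'
from h import *
s,p,r=cur();print(p,s["contact_force"],s["wrist_torque"])
E
```

```text
time_s: 19.18
ee_pos: [534.8, -44.7, 42.5]
ee_rot: [12.8, 89.8, -72.4]
contact_force: [0.3, -8.3, -1.0]
opening: 13.0
[534.75077381 -44.70395454  42.46788087] [ 0.29306463 -8.29574968 -1.02655801] [-1.33989008 -0.04800618 -0.00584118]
```

```bash
python3 - <<'E'
from h import *
import cv2
from plant import robot
wshot("w9");d=robot.snapshot("scene")["img"];cv2.imwrite("pics/sc10.png",cv2.resize(d[180:290,275:395,::-1],None,fx=5,fy=5,interpolation=cv2.INTER_CUBIC))
E
```

```text
(no output)
```

View pics/sc10.png

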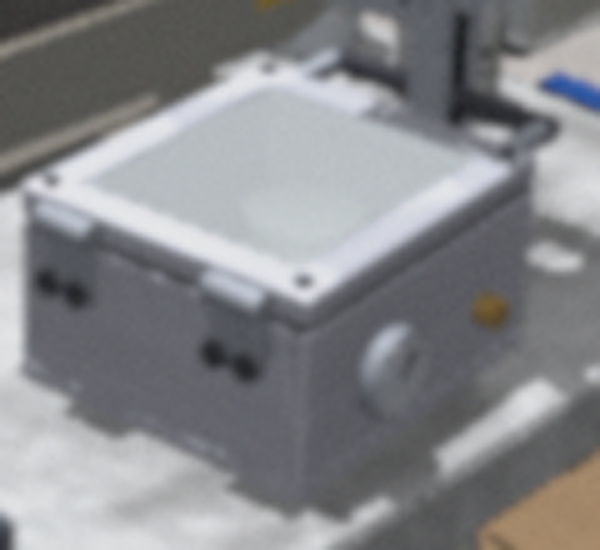

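View pics/w9.png

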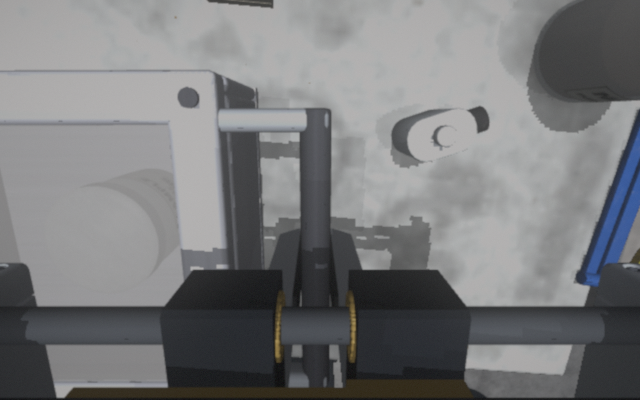

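```bash
python3 -m handwheel '[0,1,0,1,0,0,0, 0,2,0,1,0,0,0, 0,3,0,2,0,0,0, 0,4,0,2,0,0,0, 0,4,0,2,0,0,0]'
python3 - <<'E'
from h import *
import pickle
def pr(c,P):
    fx,fy,cx,cy,T=C[c];q=T[:,:3].T@(np.array(P)-T[:,3]);return np.array([fx*q[0]/q[2]+cx,fy*q[1]/q[2]+cy])
# predict scene crop sc10 pixels for cover top corners at several angles
yaw=np.radians(4.8);c=np.array([524.5,92.,0]);X=np.array([np.cos(yaw),np.sin(yaw),0]);Y=np.array([-np.sin(yaw),np.cos(yaw),0]);Z=np.array([0,0,1.])
for th in(0,.02,.05,.1):
    o=c+101*Y+98*Z;rad=-Y*np.cos(th)+Z*np.sin(th);n=Y*np.sin(th)+Z*np.cos(th)
    print(th,[np.round((pr("scene",o+rad*r+n*8+X*x)-[275,180])*5).tolist() for r,x in((6,-85),(6,85),(196,-85),(196,85))],[np.round((pr("scene",o+rad*236+X*x)-[275,180])*5).tolist() for x in(-70,70)])
E
```

```text
time_s: 19.9
ee_pos: [534.8, -44.6, 40.8]
ee_rot: [72.4, 90.0, -12.7]
contact_force: [-5.7, -2.3, 11.8]
opening: 13.2
0 [[306.0, 298.0], [17.0, 180.0], [538.0, 152.0], [262.0, 58.0]] [[553.0, 131.0], [329.0, 56.0]]
0.02 [[306.0, 298.0], [17.0, 180.0], [539.0, 145.0], [262.0, 51.0]] [[554.0, 123.0], [330.0, 48.0]]
0.05 [[306.0, 298.0], [16.0, 180.0], [539.0, 135.0], [262.0, 41.0]] [[555.0, 110.0], [330.0, 36.0]]
0.1 [[305.0, 298.0], [16.0, 180.0], [540.0, 117.0], [262.0, 25.0]] [[556.0, 90.0], [330.0, 17.0]]
```

The cover corner at (262,55) and bar end at (553,128) match the prediction for 0 rad, and pressing now gives +12 N. It is shut. Release and rise.

```bash
python3 -m handwheel '[0.15,-2,0,0,0,0,0, 0.25,-2,0,0,0,0,0, 0.3,-2,0,0,0,0,0, 0.3,-2,0,0,0,0,0, 0.3,-2,0,0,0,0,0]'
python3 -m handwheel '[0.3,-15,0,0,0,0,0, 0.3,-40,0,0,0,0,0, 0.3,-80,0,0,0,0,0, 0.3,-130,0,0,0,0,0, 0.3,-180,0,0,0,0,0]'
python3 - <<'E'
from h import *
import cv2
from plant import robot
wshot("w10");d=robot.snapshot("scene")["img"];cv2.imwrite("pics/sc11.png",cv2.resize(d[180:290,240:395,::-1],None,fx=5,fy=5,interpolation=cv2.INTER_CUBIC))
plan([489,388,230],94.8)
E
```

```text
time_s: 20.52
ee_pos: [534.4, -44.1, 41.4]
ee_rot: [-162.4, 90.0, 112.4]
contact_force: [0.2, -0.5, -0.2]
opening: 28.2
time_s: 21.15
ee_pos: [534.5, -44.3, 224.3]
ee_rot: [76.2, 89.9, -9.0]
contact_force: [0.3, -0.2, -0.6]
opening: 28.4
shift [  -2.   -13.8 -436.1] turn [ 0.     0.005 -0.015] | t 21.25 pos [539.3 -45.4 230.4] F [ 0.5 -0.4  0.1] open 28.3
```

View pics/sc11.png

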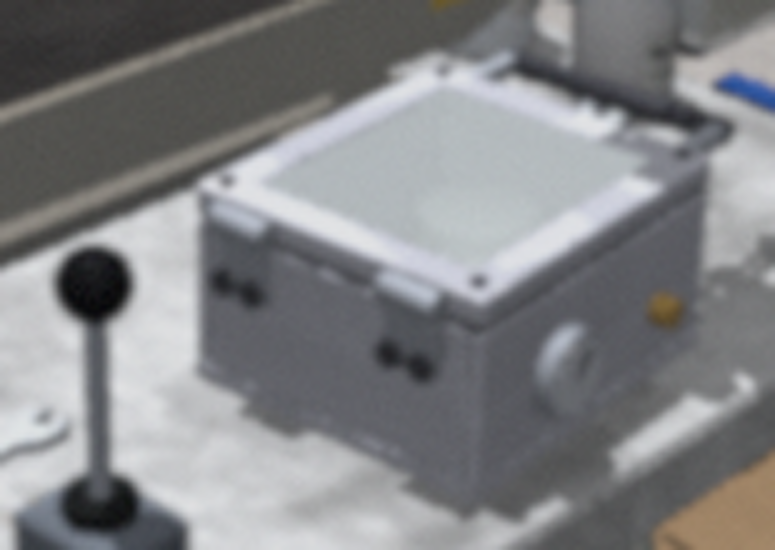

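View pics/w10.png

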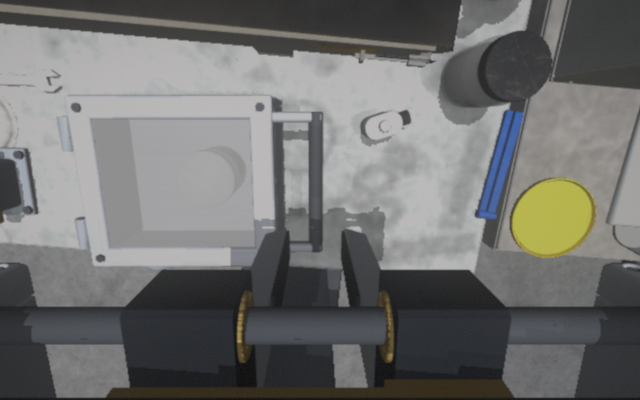

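Cover is shut flat and the tin is seen through the window. Moving over behind the lever (its +y side).

```bash
python3 - <<'E'
from h import *
plan([489,392,225],90)
E
```

```text
shift [   3.   -13.5 -440.1] turn [ 0.084  0.004 -0.015] | t 21.25 pos [539.3 -45.4 230.4] F [ 0.5 -0.4  0.1] open 28.3
```

```bash
python3 -m handwheel '[0.1,0,-1,-40,0.02,0,0, 0,0,-4,-90,0.04,0,0, 0,0,-7,-140,0.084,0,0, 0,0,-9,-190,0.084,0,0, 0,0,-10,-230,0.084,0,0]'
python3 - <<'E'
from h import *
plan([489,392,225],90)
E
```

```text
time_s: 21.88
ee_pos: [504.5, 185.9, 221.8]
ee_rot: [154.0, 90.0, 64.1]
contact_force: [0.3, 0.7, -0.1]
opening: 0.6
shift [  -3.2  -15.3 -206.2] turn [ 0.001 -0.    -0.   ] | t 21.875 pos [504.5 185.9 221.8] F [ 0.3  0.7 -0.1] open 0.6
```

```bash
python3 -m handwheel '[0,0,-3,-45,0,0,0, 0,0,-6,-90,0,0,0, 0,0,-10,-135,0,0,0, 0,0,-13,-180,0,0,0, 0,0,-15,-206,0,0,0]'
python3 -m handwheel '[0,0,0,0,0,0,0, 0,0,0,0,0,0,0, 0,30,0,0,0,0,0, 0,55,0,0,0,0,0, 0,75,0,0,0,0,0]'
python3 - <<'E'
from h import *
import cv2
from plant import robot
plan([489,392,95],90)
wshot("w11");d=robot.snapshot("scene")["img"];cv2.imwrite("pics/sc12.png",cv2.resize(d[120:330,170:370,::-1],None,fx=2.8,fy=2.8,interpolation=cv2.INTER_CUBIC))
E
```

```text
time_s: 22.5
ee_pos: [489.4, 392.0, 221.4]
ee_rot: [-113.7, 90.0, 156.4]
contact_force: [-0.6, -0.3, -0.4]
opening: 0.8
time_s: 23.12
ee_pos: [490.4, 388.4, 145.5]
ee_rot: [-43.1, 89.9, -133.2]
contact_force: [-0.6, -0.8, -0.3]
opening: 0.5
shift [50.5 -1.3 -3.7] turn [-0.002  0.001  0.001] | t 23.125 pos [490.4 388.4 145.5] F [-0.6 -0.8 -0.3] open 0.5
```

View pics/sc12.png

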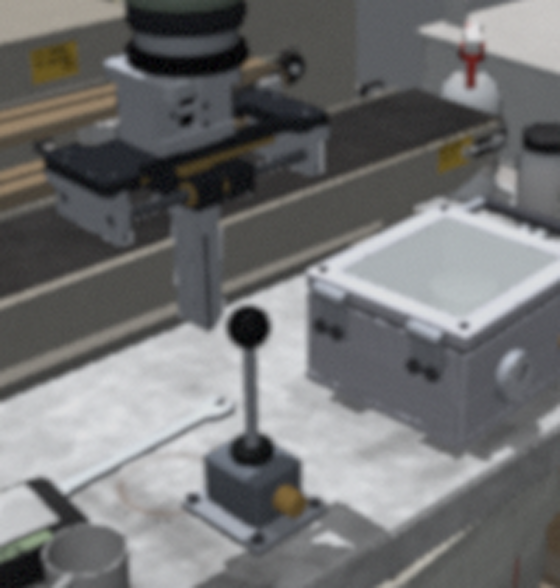

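View pics/w11.png

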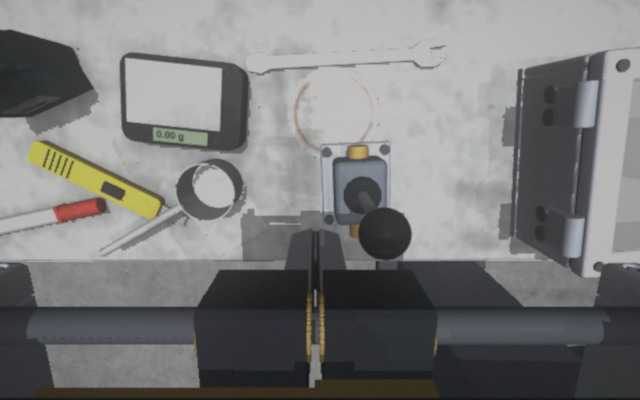

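```bash
python3 - <<'E'
from h import *
print(wat("w11",384,233,157), wat("w11",360,233,157),wat("w11",410,233,157))
print(wat("w11",321,145,4),wat("w11",389,143,4),wat("w11",327,222,4))
E
```

```text
[489.20331804 347.04547154 157.        ] [489.25417954 361.60514988 157.        ] [489.14821028 331.27025102 157.        ]
[528.89772743 382.59285076   4.        ] [530.66883838 314.24635604   4.        ] [447.74243367 376.1336692    4.        ]
```

```bash
python3 -m handwheel '[0,15,0,-2,0,0,0, 0,30,0,-2,0,0,0, 0,42,0,-2,0,0,0, 0,48,0,-2,0,0,0, 0,48,0,-2,0,0,0]'
python3 -m handwheel '[0,0,0,5,0,0,0, 0,0,0,10,0,0,0, 0,0,0,15,0,0,0, 0,0,0,20,0,0,0, 0,0,0,24,0,0,0]'
python3 - <<'E'
from h import *
import cv2
from plant import robot
plan([489,318,97],90)
wshot("w12");d=robot.snapshot("scene")["img"];cv2.imwrite("pics/sc13.png",cv2.resize(d[120:330,170:370,::-1],None,fx=2.8,fy=2.8,interpolation=cv2.INTER_CUBIC))
E
```

```text
time_s: 23.85
ee_pos: [489.9, 391.8, 97.9]
ee_rot: [-57.5, 89.9, -147.5]
contact_force: [-0.3, 0.3, 0.3]
opening: 0.6
time_s: 24.48
ee_pos: [490.5, 367.9, 98.9]
ee_rot: [137.6, 89.9, 47.6]
contact_force: [-0.4, 0.5, 0.5]
opening: 0.7
shift [ 1.8 -1.5 49.9] turn [-0.    -0.001 -0.001] | t 24.475 pos [490.5 367.9  98.9] F [-0.4  0.5  0.5] open 0.7
```

View pics/sc13.png

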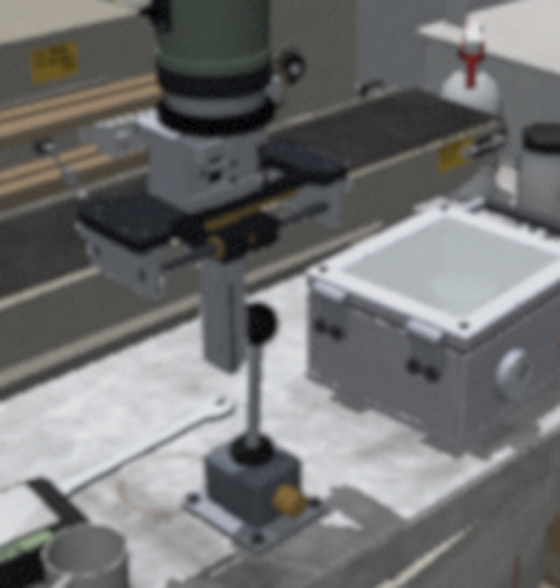

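The ball has just been contacted and is leaning slightly. Push over.

```bash
python3 -m handwheel '[0,0,0,9,0,0,0, 0,2,0,18,0,0,0, 0,4,0,27,0,0,0, 0,6,0,36,0,0,0, 0,6,0,43,0,0,0]'
python3 -m handwheel '[0,0,0,2,0,0,0, 0,0,0,4,0,0,0, 0,0,0,6,0,0,0, 0,0,0,8,0,0,0, 0,0,0,8,0,0,0]'
python3 - <<'E'
from h import *
import cv2
from plant import robot
plan([489,316,97],90)
wshot("w13");d=robot.snapshot("scene")["img"];cv2.imwrite("pics/sc14.png",cv2.resize(d[120:330,170:370,::-1],None,fx=2.8,fy=2.8,interpolation=cv2.INTER_CUBIC))
E
```

```text
time_s: 25.2
ee_pos: [489.8, 325.1, 91.7]
ee_rot: [-147.9, 89.9, 122.0]
contact_force: [0.8, 6.2, -5.2]
opening: 0.2
time_s: 25.82
ee_pos: [488.6, 317.8, 91.0]
ee_rot: [-118.3, 89.8, 151.7]
contact_force: [0.0, 6.5, -4.5]
opening: 0.5
shift [-6.   0.4  1.8] turn [-0.    -0.002  0.003] | t 25.825 pos [488.6 317.8  91. ] F [ 0.   6.5 -4.5] open 0.5
```

View pics/sc14.png

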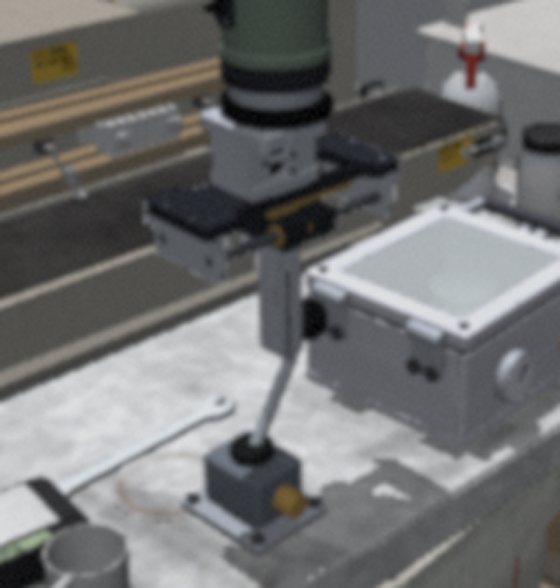

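View pics/w13.png

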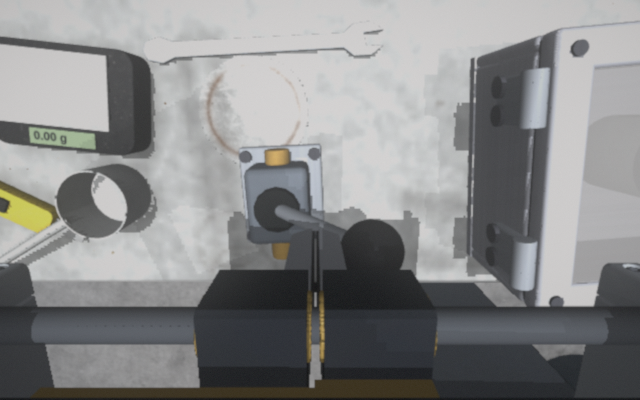

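```bash
python3 - <<'E'
from h import *
for z in(138,142,146):print(wat("w13",373,247,z))
E
python3 -m handwheel '[0,0,0,1,0,0,0, 0,0,0,2,0,0,0, 0,0,0,3,0,0,0, 0,0,0,3,0,0,0, 0,0,0,3,0,0,0]'
```

```text
[492.78878157 289.07245851 138.        ]
[494.39220381 289.77664436 142.        ]
[495.99562605 290.48083021 146.        ]
time_s: 26.55
ee_pos: [488.3, 315.4, 90.8]
ee_rot: [-124.0, 89.7, 146.0]
contact_force: [0.6, 7.8, -4.3]
opening: 0.5
```

```bash
python3 -m handwheel '[0,0,0,1,0,0,0, 0,0,0,2,0,0,0, 0,0,0,3,0,0,0, 0,0,0,3,0,0,0, 0,0,0,3,0,0,0]'
python3 -m handwheel '[0,0,0,0,0,0,0, 0,0,0,0,0,0,0, 0,0,0,0,0,0,0, 0,0,0,0,0,0,0, 0,0,0,0,0,0,0]'
```

```text
time_s: 27.18
ee_pos: [488.4, 315.4, 90.9]
ee_rot: [-160.4, 89.5, 109.6]
contact_force: [0.1, 14.3, -8.5]
opening: 0.4
time_s: 27.8
ee_pos: [488.4, 315.4, 90.9]
ee_rot: [-160.6, 89.5, 109.4]
contact_force: [0.4, 14.4, -7.9]
opening: 0.1
```

The lever is at its stop: the force rose to 14 N with no further motion. Hold for about 2 s from here, then return slowly.

```bash
for i in 1 2; do python3 -m handwheel '[0,0,0,0,0,0,0, 0,0,0,0,0,0,0, 0,0,0,0,0,0,0, 0,0,0,0,0,0,0, 0,0,0,0,0,0,0]'; done
python3 -m handwheel '[0,0,0,-8,0,0,0, 0,0,0,-18,0,0,0, 0,-2,0,-28,0,0,0, 0,-4,0,-38,0,0,0, 0,-6,0,-48,0,0,0]'
python3 -m handwheel '[0,0,0,-8,0,0,0, 0,0,0,-14,0,0,0, 0,0,0,-20,0,0,0, 0,0,0,-30,0,0,0, 0,0,0,-40,0,0,0]'
python3 -m handwheel '[0,-30,0,0,0,0,0, 0,-70,0,0,0,0,0, 0,-110,0,0,0,0,0, 0,-150,0,0,0,0,0, 0,-150,0,0,0,0,0]'
python3 - <<'E'
from h import *
import cv2
from plant import robot
wshot("w14");d=robot.snapshot("scene")["img"];cv2.imwrite("pics/sc15.png",cv2.resize(d[120:330,170:420,::-1],None,fx=2.8,fy=2.8,interpolation=cv2.INTER_CUBIC))
d=robot.snapshot("top")["img"];cv2.imwrite("pics/top15.png",d[:,:,::-1])
E
```

```text
time_s: 28.42
ee_pos: [488.4, 315.4, 90.9]
ee_rot: [-160.4, 89.5, 109.6]
contact_force: [0.5, 14.8, -7.4]
opening: 0.3
time_s: 29.05
ee_pos: [488.4, 315.4, 90.9]
ee_rot: [-160.5, 89.5, 109.5]
contact_force: [0.6, 14.8, -8.4]
opening: 0.4
time_s: 29.68
ee_pos: [490.1, 359.0, 98.2]
ee_rot: [-23.9, 89.9, -113.9]
contact_force: [0.0, 1.2, 0.0]
opening: 0.6
time_s: 30.3
ee_pos: [490.4, 399.6, 98.6]
ee_rot: [102.0, 90.0, 12.0]
contact_force: [-0.1, 0.4, -0.2]
opening: 0.7
time_s: 30.92
ee_pos: [492.6, 400.9, 253.6]
ee_rot: [121.5, 89.5, 31.5]
contact_force: [-0.1, -0.2, 0.1]
opening: 0.5
```

View pics/sc15.png

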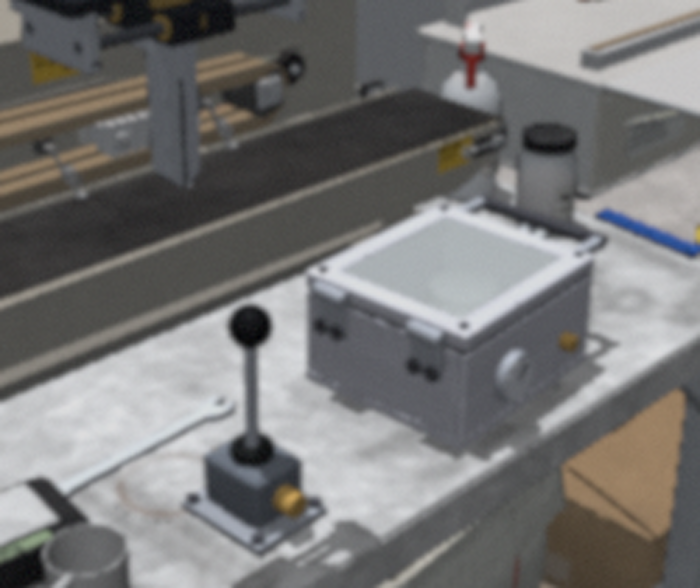

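View pics/w14.png

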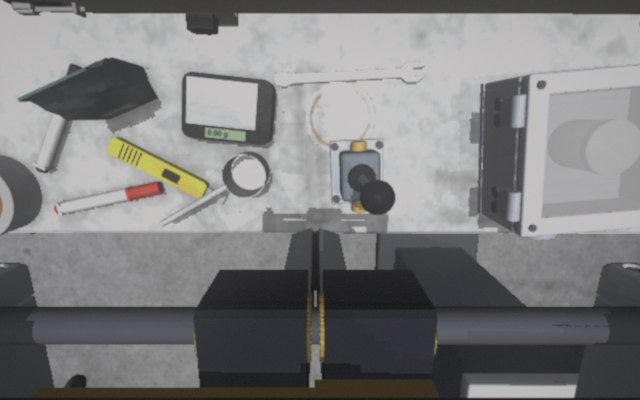

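View pics/top15.png

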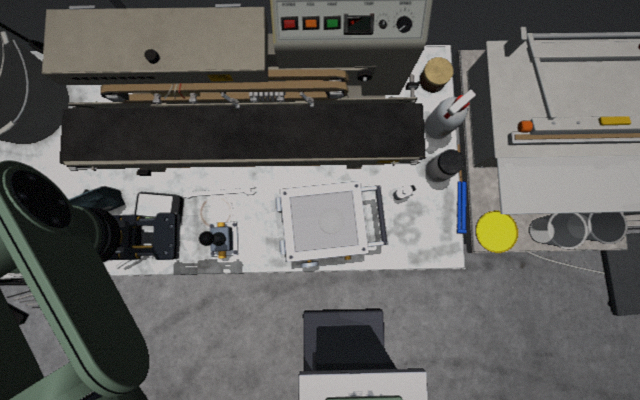

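The lever is upright with its ball back at (206,238). The cover is flat, the tin is visible under the window, the jar is unmoved at (447,165), and the arm is clear.

```bash
python3 - <<'E'
from plant import robot
robot.job_done();print(robot.sense()["time_s"])
E
```

```text
the job is handed in; nothing more can be done
the job is handed in; nothing more can be done
```

I placed the tin upright in the chamber and lowered the cover by its bar until it was shut. I then pushed the lever to its stop, held it there for about 2 s and guided it back. I handed the job in at about 31 s of the 72 s; no verdict was reported.

**Last checks**
- **Tin:** it stands in the chamber, visible through the window.
- **Cover:** its corners and bar matched the predicted shut position. Pressing on it gave +12 N just before I let go.
- **Lever:** it stopped against about 14 N with no further travel. In the final pictures it is upright, with the ball back at its starting pixel.
- **Jar:** it is at the same place in the image as at the start.
- **Arm:** it is clear of everything, with forces near zero.

**Things that disagreed or went wrong**
- **Fingertip position:** the real fingertips sit about 31 mm short of the reported TCP. My first attempt to grip the bar therefore closed above it. I measured the offset in the pictures and corrected for it. It also means the tin was held only by its rim.
- **Typing slip:** one row while closing on the bar commanded an unintended 30 mm dip, which the following rows undid. No contact force showed.
- **Side force:** about 19 N built up sideways near the end of the cover's travel. I relieved it before letting go.
- **Bar in the grip:** the bar seems to have slid slightly in the grip near the end, as the tool went a few mm lower than the arc predicted.

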